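Tare the screw dish on the repair bench scale

TASK

Before the phone's screws are weighed, stand the empty steel dish upright in the middle of the scale's black pan, setting it down rather than dropping it, and let go. Then, with the dish standing there untouched, press the scale's green tare button fully down and release it. Leave the dish full of screws where it is.

Things in the scene. Friction and masses are not known exactly. Their poses are not given: they have to be found in the camera images.
- dish: The EMPTY round dish of bare steel, loose, about 90 g: 60 mm outside diameter, 36 mm high, wall 3 mm; outside vertical from 9 mm up to the rim, foot narrowed to 50 mm diameter. Origin: centre of its underside; z up along its axis. It starts upright on the 3 mm thick teal mat (underside at z = 0.003).
- pan (a point): The centre of the top face of the scale's fixed round black pan (120 mm diameter, top 37 mm above the table, does not sink). The scale is a white slab 200 x 140 mm, its top 31 mm above the table, fixed to the bench. Axes are the scale's: z up, -x from the pan towards the end with the display and two buttons.
- tare_top (a point): Centre of the top of the green tare button, a 24 mm round cap on the scale's panel, top 39 mm above the table when up, 8 mm proud of the panel; 112 mm to -x and 32 mm to +y of the pan's centre in the scale's axes. Presses straight down 5 mm, sprung (1.5 N to start, 4 N fully down), returns by itself; the point moves with it. The yellow units button 64 mm to its -y is not wanted.
- dish_screws: Bystander: a steel dish of the same shape and size, FILLED with small brass, steel and black screws (about 200 g). Origin: centre of its underside. To be left alone. The empty dish, this dish and a white earbud case (46 x 60 x 22 mm) stand in three places that are swapped from start to start; centres at least 90 mm apart.
Not all that is in view belongs to the job. What is shaped like the dish but brown or pink is not meant.

How it is judged:
By the outcome, as a careful person would: the job done as asked, in the order asked, and still so for the second after the job is handed in, with the robot touching nothing.
It also fails if it takes over 40 s, if anything falls off the work surface, if the arm or the gripper's body presses on something with over 40 N, if the wrist force passes 120 N, or if a joint passes its speed limit or range.

ROBOT

A 6-joint arm with a two-finger parallel gripper is mounted at the origin on the work surface. World frame = base frame: x ahead of the robot, y to its left, z up, the work surface at z = 0. Lengths are in mm, angles in rad, forces in N, time in s.
With the tool pointing down it reaches from about 275 to 825 mm from the base axis. Payload 5.2 kg.
Tool frame: the origin (TCP) lies midway between the tips of the shut fingers; the grasp point (between the pads) lies 19 mm behind it (hold_point_z is the distance from the TCP to the grasp point, in mm); z points along the fingers, x is the direction in which the jaws open and shut, and the axes are right-handed (so a half turn about z gives the same grasp; the last joint's range is limited). The gripper opens to 93 mm and grips with 3 to 60 N. Pads are 15 mm wide; open, the fingers measure 128 mm over their backs; the gripper's body (75 mm by 188 mm) begins 65 mm behind the grasp point.
Start: joints at [-1.45, 0.259, 1.535, -0, 1.348, -0.203], TCP at [175.015, -521.416, 218.653] pointing down, gripper open.
Joint ranges: [-3.14, 3.14], [-0.91, 2.08], [0.19, 2.58], [-1.22, 4.36], [0.22, 2.71], [-3.12, 3.12]. Speed limits (rad/s): [2.57, 2.57, 3.14, 3.14, 3.14, 3.14].

INTERFACE

Orientations are given as a unit quaternion [x, y, z, w].
In Python, from rig import read_state, snapshot, sign_off, hold_point_z gives the robot as it stands. The module is installed in compiled form; this text tells all that it offers.
- The arm moves only by the tool play_rows, never from a script. Its argument "plan" is a list of rows, each a list of 2 entries, a list of its own where there are three numbers: the shift along the tool's x, y, z in cm, then the turn, a rotation vector about the tool's x, y, z in degrees. A call has 1 to 5 rows; each row is the pose to reach, as a shift and turn from the pose commanded when the call began, along the tool's axes at that moment; what a row does not reach only later rows make up. A row lasts 1/8 s, in which the tool goes at most 62.5 mm and 10.7 degrees, less where a joint would pass 70% of its speed; a pose out of reach is approached as far as the arm can. A call with a gripper value outside its range is refused whole. "fingers" is the closure, from 0 (fully open) to 1 (shut), set as the call begins (left out, the last holds). The fingers move at their own pace and stop on an object; "newtons" is the grip in N (left out, the last holds). Time passes only in rows, so rows that repeat a pose let the fingers close. It gives the time, the measured TCP pose, the force and the opening at its end, in the units of the state.
- read_state(): the state, without advancing time (a new reading comes with each control period).
- snapshot(name): name is "scene" or "top"; returns a dict with "color" (480x640x3 uint8, red, green, blue), "K" (3x3 intrinsics, pixels), "xyz" and "orientation" of the camera in the world. Camera axes: x right, y down, z forward; pixel columns grow to the right and rows downward; lengths in mm; the calibration is good to about 2 mm. A picture is of the moment at which its call begins. There is no depth.
- sign_off(): hands the job in, once; it reports no verdict.
The state is a dict: "clock": time; "q": joint angles; "dq": joint speeds; "joint_torque": joint torques, N m; "tool_pos": TCP position; "tcp_rot": TCP orientation; "ft_force": force on the tool from outside, world axes, zero at the start; "moment": the same for the moment, N m; "width": opening from 0.0 (shut) to 1.0 (fully open).
Only numpy, scipy, OpenCV 4.12 (cv2) and the standard library are available. Lean on these libraries where they do the work, as an engineer would, in place of code of your own. Each camera call takes 0.05 s, during which the arm holds its last target. There are 200 camera calls.

## Working session

There is one attempt and no reset: what is moved stays moved. The work goes in short steps, Python scripts to look and compute and a tool call to move; the robot and the scene stay as the last step left them, time stands still between calls to the robot, and variables do not carry over. Pictures are saved under pics/ and viewed, about 8 in all and at most 12, crops included, and the job is handed in when it is done.

Besides the shell and the picture viewer there is one more tool, called after "Call:" as a command line: name --argument value ..., lists and objects as JSON in quotes. play_rows: Moves the arm, as the interface text tells. Its arguments: {"type":"object","properties":{"plan":{"type":"array"},"fingers":{"type":"number"},"newtons":{"type":"number"}},"required":["plan"]}

```bash
mkdir -p pics; cat > h.py <<'E'
import numpy as np, cv2
from rig import *
from scipy.spatial.transform import Rotation as R
def ray(s,uv,z):
    K=np.array(s["K"]);d=R.from_quat(s["orientation"]).as_matrix()@np.linalg.inv(K)@np.array([uv[0],uv[1],1.])
    o=np.array(s["xyz"]);return o+d*(z-o[2])/d[2]
def proj(s,p):
    c=R.from_quat(s["orientation"]).as_matrix().T@(np.array(p)-s["xyz"]);c=np.array(s["K"])@c;return c[:2]/c[2]
def tool(p,st):
    "vector from TCP to p in tool axes, cm"
    return R.from_quat(st["tcp_rot"]).inv().apply(np.array(p)-st["tool_pos"])/10
E
python3 - <<'E'
from h import *
for n in("scene","top"):
    s=snapshot(n);cv2.imwrite(f"pics/{n}0.png",s["color"][:,:,::-1]);print(n,s["K"],s["xyz"],s["orientation"])
print(read_state(),hold_point_z)
E
```

```text
scene [[574.74212381   0.         310.63546701]
 [  0.         574.74212381 230.36805998]
 [  0.           0.           1.        ]] [1077.87116171  175.77601777  947.34798421] [ 0.5978322   0.75314324 -0.21006819 -0.1767577 ]
top [[448.63336971   0.         321.09478777]
 [  0.         448.63336971 244.70543452]
 [  0.           0.           1.        ]] [397.84127682  38.78468146 832.85348442] [ 0.7092753  -0.7000558   0.04794325 -0.06746757]
{'clock': 0.1, 'q': array([-1.44978234e+00,  2.59263619e-01,  1.53592738e+00, -1.87548586e-05,
        1.34798966e+00, -2.02791976e-01]), 'dq': array([-1.41316910e-04, -1.80715686e-03, -3.00341698e-03,  1.51911084e-03,
        1.48850456e-04,  5.92917246e-07]), 'joint_torque': array([ 2.10262398e-03, -4.38208759e+01, -2.84642547e+01,  7.18517206e-02,
        3.62204248e-02, -5.27994825e-05]), 'tool_pos': array([ 174.95966695, -520.93653214,  217.92289602]), 'tcp_rot': array([ 8.11843622e-01, -5.83874389e-01, -5.44751867e-04, -5.77732356e-04]), 'ft_force': array([-0.29130089, -0.49914353, -0.27202246]), 'moment': array([ 0.06586916, -0.01301368,  0.00819721]), 'width': 0.9972676893303487} 18.8
```

View pics/top0.png

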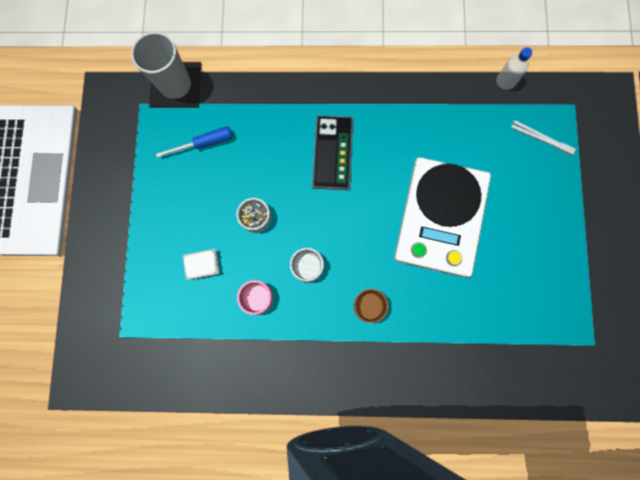

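View pics/scene0.png

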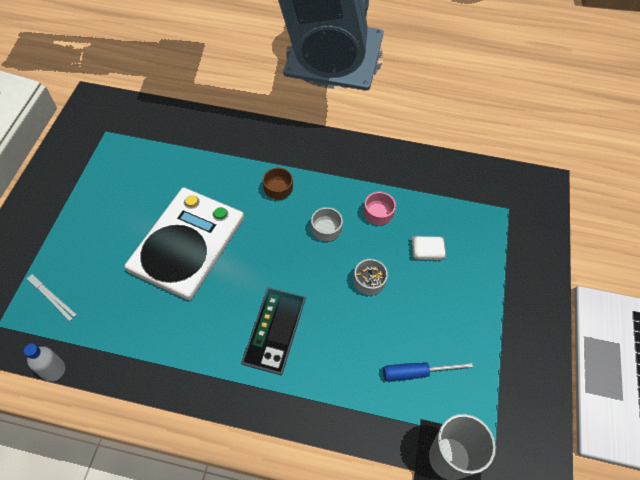

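The top view shows the empty dish at about (308,265), the screw dish (254,215), the pan (449,195) and the green button (419,250). The scene view agrees: dish (326,224), pan (174,253), green (220,213). The pink and brown dishes are the decoys.

```bash
cat > m.py <<'E'
from h import *
def blob(mask,near):
    n,l,st,c=cv2.connectedComponentsWithStats(mask.astype(np.uint8))
    ok=[i for i in range(1,n) if st[i,4]>40]
    i=min(ok,key=lambda i:np.hypot(*(c[i]-near)))
    return (l==i).astype(np.uint8)
def hull(m):
    p=max(cv2.findContours(m,cv2.RETR_EXTERNAL,cv2.CHAIN_APPROX_NONE)[0],key=cv2.contourArea)
    return cv2.convexHull(p)[:,0,:].astype(float)
def circ(s,m,z):
    P=np.array([ray(s,u,z)[:2] for u in hull(m)]).astype(np.float32)
    (c,r)=cv2.minEnclosingCircle(P);M=cv2.fitEllipse(P);return np.round(M[0],1),np.round(M[1],1)
E
python3 - <<'E'
from m import *
N={"top":dict(dish=(308,265),scr=(254,215),pan=(449,195),green=(419,250),yel=(455,258)),
"scene":dict(dish=(326,224),scr=(370,277),pan=(174,253),green=(220,213),yel=(192,201))}
for v in N:
    s=snapshot(v);h=cv2.cvtColor(s["color"],cv2.COLOR_RGB2HSV).astype(int);H,S,V=h[...,0],h[...,1],h[...,2]
    M=dict(dish=(S<70)&(V>70),scr=(S<70)&(V>70),pan=(V<75),green=(H>45)&(H<75)&(S>120),yel=(H>20)&(H<35)&(S>120))
    Z=dict(dish=39,scr=39,pan=37,green=39,yel=39)
    for k in N[v]:
        m=blob(M[k],np.array(N[v][k]));print(v,k,m.sum(),circ(s,m,Z[k]))
E
```

```text
top dish 901 (array([492.7,  87.1]), array([59.6, 60.8]))
top scr 761 (array([583.2, 185.9]), array([59.4, 64.3]))
top pan 3076 (array([ 624. , -168.1]), array([114.2, 115.7]))
top green 129 (array([ 522. , -112.4]), array([21.7, 22.9]))
top yel 137 (array([ 508.2, -174.2]), array([22.7, 23.2]))
scene dish 869 (array([502.5,  88.1]), array([61.2, 75.1]))
scene scr 811 (array([593., 187.]), array([61. , 72.2]))
scene pan 2278 (array([ 626.9, -169. ]), array([116. , 117.6]))
scene green 104 (array([ 525.8, -112.6]), array([22.1, 24.5]))
scene yel 106 (array([ 511.6, -174.6]), array([22.9, 25.1]))
```

```bash
python3 - <<'E'
from h import *
st=read_state()
for p in([493.5,87.5,110],[493.5,87.5,8],[625,-168.5,110],[523.5,-112.5,60]):print(tool(p,st))
print(R.from_quat(st["tcp_rot"]).as_matrix().round(3))
E
```

```text
[-47.55076125 -49.55695755  10.87741775]
[-47.5398892  -49.55436198  21.07741162]
[-19.09707497 -53.87776565  10.84818883]
[-27.63034499 -46.03590859  15.85529183]
[[ 0.318 -0.948 -0.   ]
 [-0.948 -0.318  0.001]
 [-0.001 -0.    -1.   ]]
```

Call:
play_rows --plan '[[[-4, -4.2, 0], [0, 0, 0]], [[-8, -8.4, 0], [0, 0, 0]], [[-12, -12.5, 0], [0, 0, 0]], [[-16, -16.7, 0], [0, 0, 0]], [[-20, -20.8, 0], [0, 0, 0]]]' --fingers 0 --newtons 15

```text
clock: 0.82
tool_pos: [309.1, -263.9, 218.7]
tcp_rot: [0.812, -0.584, 0.0, -0.0]
ft_force: [0.3, -0.3, -0.3]
width: 1.001
```

Call:
play_rows --plan '[[[-4, -4.2, 1], [0, 0, 0]], [[-8, -8.4, 3], [0, 0, 0]], [[-12, -12.5, 5], [0, 0, 0]], [[-16, -16.7, 7], [0, 0, 0]], [[-20, -20.8, 8], [0, 0, 0]]]'

```text
clock: 1.45
tool_pos: [442.2, -7.9, 137.7]
tcp_rot: [0.812, -0.584, -0.0, 0.0]
ft_force: [0.3, -0.8, -0.8]
width: 0.997
```

```bash
python3 - <<'E'
from h import *
st=read_state();print(st["tool_pos"],st["q"])
print(tool([493.5,87.5,90],st),tool([493.5,87.5,8],st))
E
```

```text
[442.24656546  -7.87275098 137.74825704] [-2.70866892e-01  1.42247018e-01  1.89724683e+00 -1.68575532e-04
  1.10293916e+00  9.76109020e-01]
[-7.40850163 -7.89792353  4.77122938] [-7.4056625  -7.9043224  12.97122639]
```

Call:
play_rows --plan '[[[-3.7, -4, 2.4], [0, 0, 0]], [[-7.4, -7.9, 4.8], [0, 0, 0]], [[-7.4, -7.9, 4.8], [0, 0, 0]], [[-7.4, -7.9, 4.8], [0, 0, 0]]]'

```text
clock: 1.95
tool_pos: [493.1, 85.4, 90.5]
tcp_rot: [0.812, -0.583, -0.0, 0.0]
ft_force: [-0.1, 0.2, 0.1]
width: 0.999
```

```bash
python3 - <<'E'
from h import *
st=read_state();print(st["tool_pos"])
print(tool([493.5,87.5,9],st))
s=snapshot("scene");cv2.imwrite("pics/a.png",cv2.resize(s["color"][130:310,220:460,::-1],None,fx=3,fy=3))
E
```

```text
[493.08017049  85.38286433  90.46335939]
[-0.1872885  -0.11606402  8.14621548]
```

View pics/a.png

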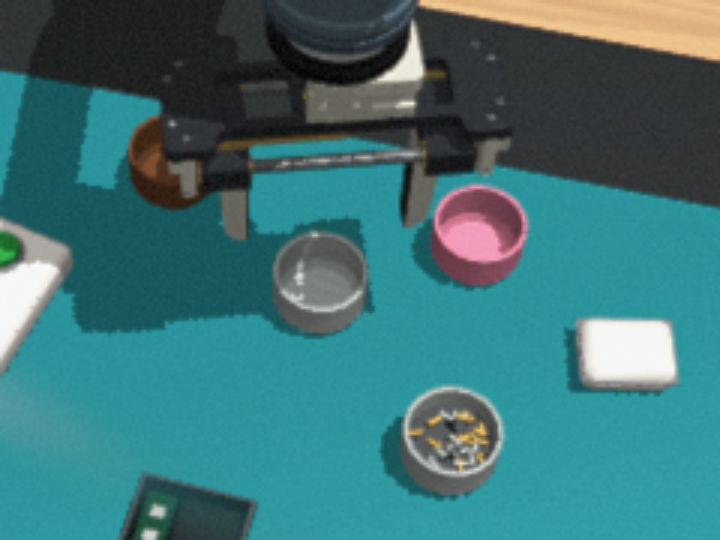

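The crop shows the open fingers straddling the dish (crop 320,280), with room to spare from the pink dish.

Call:
play_rows --plan '[[[-0.2, -0.1, 3], [0, 0, 0]], [[-0.2, -0.1, 6], [0, 0, 0]], [[-0.2, -0.1, 8], [0, 0, 0]], [[-0.2, -0.1, 8.1], [0, 0, 0]], [[-0.2, -0.1, 8.1], [0, 0, 0]]]'

```text
clock: 2.62
tool_pos: [494.5, 86.7, 10.8]
tcp_rot: [0.811, -0.585, 0.001, -0.0]
ft_force: [-0.0, 0.0, 0.2]
width: 0.998
```

Call:
play_rows --plan '[[[0, 0, 0], [0, 0, 0]], [[0, 0, 0], [0, 0, 0]], [[0, 0, 0], [0, 0, 0]], [[0, 0, 0], [0, 0, 0]], [[0, 0, 0], [0, 0, 0]]]' --fingers 1 --newtons 15

```text
clock: 3.25
tool_pos: [494.0, 87.6, 9.9]
tcp_rot: [0.812, -0.584, 0.0, -0.0]
ft_force: [-1.0, 0.0, 2.1]
width: 0.65
```

Call:
play_rows --plan '[[[0, 0, 0], [0, 0, 0]], [[0, 0, 0], [0, 0, 0]], [[0, 0, 0], [0, 0, 0]], [[0, 0, 0], [0, 0, 0]]]'

```text
clock: 3.75
tool_pos: [494.0, 87.7, 9.9]
tcp_rot: [0.812, -0.584, 0.0, -0.0]
ft_force: [-0.1, 0.4, 5.3]
width: 0.649
```

Call:
play_rows --plan '[[[0, 0, -1], [0, 0, 0]], [[0, 0, -3], [0, 0, 0]], [[0, 0, -6], [0, 0, 0]], [[0, 0, -9], [0, 0, 0]], [[0, 0, -9], [0, 0, 0]]]'

```text
clock: 4.38
tool_pos: [495.4, 87.7, 101.7]
tcp_rot: [0.812, -0.584, 0.002, -0.001]
ft_force: [0.4, 0.1, -0.6]
width: 0.65
```

```bash
python3 - <<'E'
from h import *
st=read_state();print(st["tool_pos"],st["ft_force"])
print(tool([625,-168.5,100],st))
s=snapshot("scene");cv2.imwrite("pics/b.png",cv2.resize(s["color"][100:280,220:460,::-1],None,fx=3,fy=3))
E
```

```text
[495.37527019  87.7121608  101.7387926 ] [ 0.43748877  0.0935882  -0.55875965]
[28.41406691 -4.13368877  0.23679518]
```

View pics/b.png

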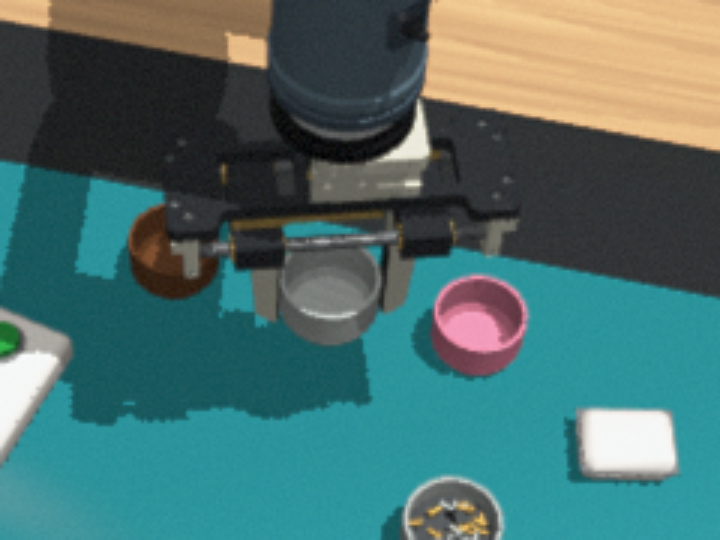

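The dish is held upright between the fingers. Next, carry it over the pan.

Call:
play_rows --plan '[[[5, -0.8, 0], [0, 0, 0]], [[10, -1.5, 0], [0, 0, 0]], [[15, -2.2, 0], [0, 0, 0]], [[20, -3, 0], [0, 0, 0]], [[25, -3.7, 0], [0, 0, 0]]]'

```text
clock: 5.05
tool_pos: [607.8, -138.6, 97.3]
tcp_rot: [0.812, -0.584, -0.002, 0.0]
ft_force: [0.4, 0.4, -1.6]
width: 0.648
```

Call:
play_rows --plan '[[[2, -0.3, 0], [0, 0, 0]], [[3.4, -0.4, 0], [0, 0, 0]], [[3.4, -0.4, 0], [0, 0, 0]], [[3.4, -0.4, 0], [0, 0, 0]]]'

```text
clock: 5.55
tool_pos: [622.4, -167.0, 99.5]
tcp_rot: [0.812, -0.583, -0.001, -0.0]
ft_force: [0.3, -0.1, -1.0]
width: 0.65
```

```bash
python3 - <<'E'
from h import *
st=read_state();print(st["tool_pos"],st["ft_force"])
print(tool([625,-168.5,44],st))
E
```

```text
[ 622.41471592 -167.02697493   99.46321463] [ 0.27157666 -0.13158124 -1.00516015]
[ 0.22809924 -0.20139469  5.54595597]
```

Call:
play_rows --plan '[[[0.2, -0.2, 2], [0, 0, 0]], [[0.2, -0.2, 4], [0, 0, 0]], [[0.2, -0.2, 5], [0, 0, 0]], [[0.2, -0.2, 5.2], [0, 0, 0]], [[0.2, -0.2, 5.2], [0, 0, 0]]]'

```text
clock: 6.18
tool_pos: [625.8, -169.7, 47.9]
tcp_rot: [0.812, -0.584, 0.0, -0.0]
ft_force: [-0.6, 0.1, -0.5]
width: 0.648
```

Call:
play_rows --plan '[[[0, 0, 0.1], [0, 0, 0]], [[0, 0, 0.2], [0, 0, 0]], [[0, 0, 0.3], [0, 0, 0]], [[0, 0, 0.3], [0, 0, 0]]]'

```text
clock: 6.68
tool_pos: [625.5, -169.8, 44.7]
tcp_rot: [0.812, -0.584, -0.0, -0.0]
ft_force: [-0.6, -0.2, -1.9]
width: 0.649
```

Call:
play_rows --plan '[[[0, 0, 0.05], [0, 0, 0]], [[0, 0, 0.1], [0, 0, 0]], [[0, 0, 0.1], [0, 0, 0]], [[0, 0, 0.1], [0, 0, 0]]]'

```text
clock: 7.18
tool_pos: [625.6, -169.8, 43.9]
tcp_rot: [0.812, -0.584, 0.0, -0.0]
ft_force: [-1.9, -0.1, 3.0]
width: 0.658
```

```bash
python3 - <<'E'
from h import *
s=snapshot("scene");cv2.imwrite("pics/c.png",cv2.resize(s["color"][150:310,90:290,::-1],None,fx=3.5,fy=3.5))
E
```

```text
(no output)
```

View pics/c.png

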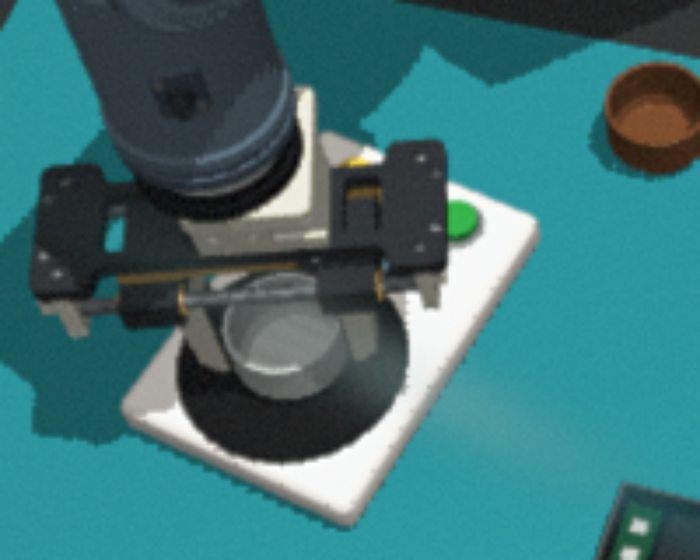

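The dish sits on the pan: there is 3 N of upward contact at exactly the expected height. Releasing it now.

Call:
play_rows --plan '[[[0, 0, 0], [0, 0, 0]], [[0, 0, 0], [0, 0, 0]], [[0, 0, 0], [0, 0, 0]], [[0, 0, 0], [0, 0, 0]], [[0, 0, 0], [0, 0, 0]]]' --fingers 0

```text
clock: 7.85
tool_pos: [625.6, -169.8, 43.6]
tcp_rot: [0.812, -0.584, -0.0, 0.0]
ft_force: [0.4, -0.6, -0.6]
width: 1.001
```

Call:
play_rows --plan '[[[0, 0, -1], [0, 0, 0]], [[0, 0, -3], [0, 0, 0]], [[0, 0, -6], [0, 0, 0]], [[0, 0, -9], [0, 0, 0]], [[0, 0, -9], [0, 0, 0]]]'

```text
clock: 8.48
tool_pos: [627.5, -170.7, 137.3]
tcp_rot: [0.812, -0.584, 0.003, -0.001]
ft_force: [0.5, -0.7, 0.4]
width: 1.001
```

```bash
python3 - <<'E'
from h import *
st=read_state();print(st["tool_pos"],st["width"])
print(tool([523.5,-112.5,100],st))
E
```

```text
[ 627.51274761 -170.65250064  137.33817267] 1.0007450575977261
[-8.84016974  8.0280647   3.65330228]
```

Call:
play_rows --plan '[[[-4.4, 4, 0], [0, 0, 0]], [[-8.8, 8, 0], [0, 0, 0]], [[-8.8, 8, 2], [0, 0, 0]], [[-8.8, 8, 3.6], [0, 0, 0]], [[-8.8, 8, 3.6], [0, 0, 0]]]' --fingers 1

```text
clock: 9.1
tool_pos: [521.0, -111.6, 95.9]
tcp_rot: [0.812, -0.584, -0.002, 0.0]
ft_force: [0.3, -0.4, -0.6]
width: 0.51
```

Call:
play_rows --plan '[[[0, 0, 0], [0, 0, 0]], [[0, 0, 0], [0, 0, 0]], [[0, 0, 0], [0, 0, 0]], [[0, 0, 0], [0, 0, 0]]]'

```text
clock: 9.6
tool_pos: [521.9, -111.9, 97.9]
tcp_rot: [0.812, -0.584, 0.0, -0.0]
ft_force: [0.5, -0.2, 0.9]
width: 0.083
```

```bash
python3 - <<'E'
from m import *
st=read_state();print(st["tool_pos"],st["width"])
print(tool([523.5,-112.5,45],st))
s=snapshot("scene");cv2.imwrite("pics/d.png",cv2.resize(s["color"][150:310,90:290,::-1],None,fx=3.5,fy=3.5))
E
```

```text
[ 521.88662536 -111.91355312   97.87083489] 0.08278919796607898
[ 0.10550585 -0.13267782  5.28715291]
```

View pics/d.png

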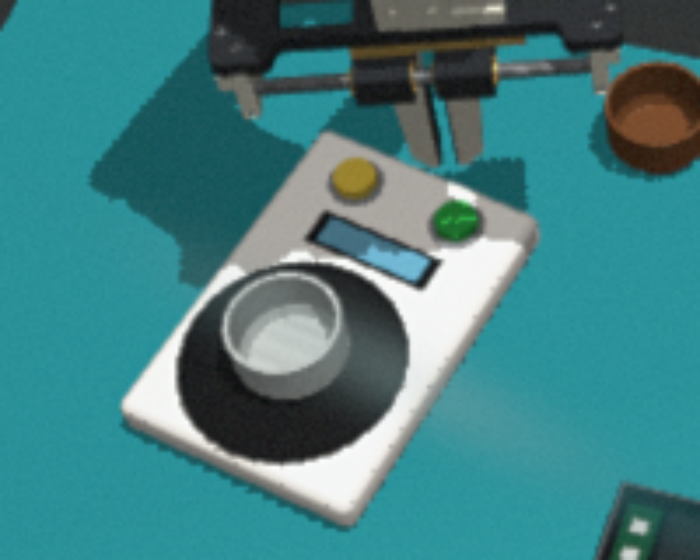

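The crop shows the dish upright and free on the pan: rim centre about (282,325), pan centre about (293,362). The fingers are above and behind the green button. I'll check the centring numerically.

```bash
python3 - <<'E'
from m import *
s=snapshot("scene");h=ray(s,(90+282/3.5,150+325/3.5),73);print("rim",h, "pan",ray(s,(90+293/3.5,150+362/3.5),37))
E
```

```text
rim [ 627.55573484 -166.46917698   73.        ] pan [ 628.73836128 -167.31186427   37.        ]
```

Call:
play_rows --plan '[[[0.1, -0.1, 2], [0, 0, 0]], [[0.1, -0.1, 4], [0, 0, 0]], [[0.1, -0.1, 5], [0, 0, 0]], [[0.1, -0.1, 5.2], [0, 0, 0]], [[0.1, -0.1, 5.2], [0, 0, 0]]]'

```text
clock: 10.32
tool_pos: [523.3, -112.6, 46.1]
tcp_rot: [0.812, -0.584, 0.0, -0.0]
ft_force: [0.2, -0.7, 0.2]
width: 0.006
```

```bash
python3 - <<'E'
from m import *
st=read_state();print(st["tool_pos"],st["width"],tool([523.5,-112.5,45],st))
s=snapshot("scene");cv2.imwrite("pics/e.png",cv2.resize(s["color"][150:310,90:290,::-1],None,fx=3.5,fy=3.5))
E
```

```text
[ 523.31469357 -112.59729483   46.06226699] 0.006126682895563091 [-0.00337411 -0.02061356  0.10623491]
```

View pics/e.png

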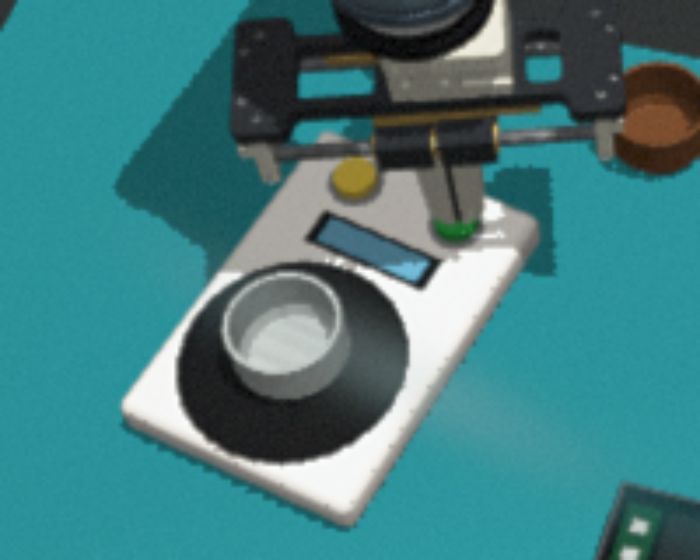

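The fingers are shut right above the green cap, and the dish is centred to about 2 mm. Pressing in small steps.

Call:
play_rows --plan '[[[0, 0, 0.4], [0, 0, 0]], [[0, 0, 0.8], [0, 0, 0]], [[0, 0, 1.1], [0, 0, 0]], [[0, 0, 1.2], [0, 0, 0]], [[0, 0, 1.2], [0, 0, 0]]]'

```text
clock: 11.0
tool_pos: [523.4, -112.6, 34.3]
tcp_rot: [0.812, -0.584, 0.0, -0.0]
ft_force: [-0.6, 0.7, 5.6]
width: 0.001
```

Call:
play_rows --plan '[[[0, 0, 0.1], [0, 0, 0]], [[0, 0, 0.1], [0, 0, 0]], [[0, 0, 0.15], [0, 0, 0]], [[0, 0, 0.15], [0, 0, 0]]]'

```text
clock: 11.5
tool_pos: [523.4, -112.6, 34.0]
tcp_rot: [0.812, -0.584, 0.001, -0.0]
ft_force: [-4.4, 1.1, 16.5]
width: 0.008
```

The button is hard on its stop: z = 34.0, 16.5 N. Releasing and backing away.

Call:
play_rows --plan '[[[0, 0, -0.5], [0, 0, 0]], [[0, 0, -2], [0, 0, 0]], [[0, 0, -5], [0, 0, 0]], [[0, 0, -10], [0, 0, 0]], [[0, 0, -14], [0, 0, 0]]]'

```text
clock: 12.12
tool_pos: [522.9, -112.4, 174.3]
tcp_rot: [0.812, -0.584, 0.0, -0.0]
ft_force: [0.2, -0.1, 1.4]
width: 0.007
```

Call:
play_rows --plan '[[[0, 4, 0], [0, 0, 0]], [[0, 8, 0], [0, 0, 0]], [[0, 10, 0], [0, 0, 0]], [[0, 10, 0], [0, 0, 0]], [[0, 10, 0], [0, 0, 0]]]'

```text
clock: 12.75
tool_pos: [429.1, -144.4, 172.4]
tcp_rot: [0.812, -0.584, 0.0, -0.0]
ft_force: [-0.0, 0.7, -0.6]
width: 0.005
```

```bash
python3 - <<'E'
from m import *
st=read_state();print(st["tool_pos"],st["ft_force"],np.abs(st["dq"]).max())
s=snapshot("scene");cv2.imwrite("pics/f.png",s["color"][:,:,::-1])
h=cv2.cvtColor(s["color"],cv2.COLOR_RGB2HSV).astype(int)
g=blob((h[...,0]>45)&(h[...,0]<75)&(h[...,1]>120),np.array((220,213)));print(g.sum(),circ(s,g,39))
E
```

```text
[ 429.1192109  -144.42329253  172.41452783] [-0.03981201  0.67936637 -0.63616806] 0.01138869794988956
104 (array([ 525.8, -112.6]), array([22.1, 24.5]))
```

View pics/f.png

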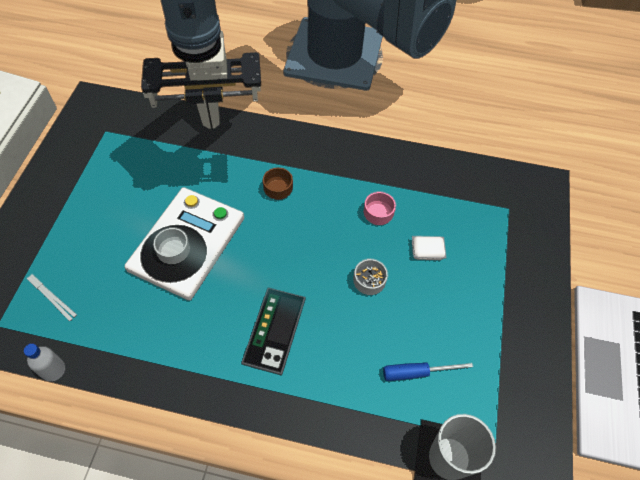

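The dish stands on the pan at (170,244), the button is back up at (220,213), the screw dish is unmoved at (370,277), and the arm is clear.

```bash
python3 -c "
from rig import *
print(sign_off())"
```

```text
the job is handed in; nothing more can be done
None
```

I stood the empty steel dish upright in the middle of the scale's pan, let go, then pressed the green tare button fully down and released it. The job is handed in, at about 13 s of robot time.

- **Dish:** I lowered it until it touched the pan, which gave 3 N of contact at the expected height, before opening the fingers. Measured in the scene view, its rim centre is about 2 mm from the pan centre.
- **Tare button:** I pressed until the fingertips reached z = 34.0 mm, the full 5 mm of travel, with 16.5 N on the tool. In the last picture it is back in exactly its starting place.
- **Everything else:** The last picture shows the dish full of screws, the earbud case and the decoy dishes where they were, with the arm clear of everything.

The two cameras disagreed by about 2–4 mm on the pan and button positions, close to the stated calibration error, so I used averages. No check failed.

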